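# Dock the amber standard and flip its status flag

## Robot

A 6-joint arm with a two-finger parallel gripper is mounted at the origin on a cart in front of the work surface, level with it; the furniture and walls round the work are solid. World frame = base frame: x ahead of the robot, y to its left, z up, the work surface at z = 0. Lengths are in mm, angles in rad, forces in N, time in s.
With the tool pointing down it reaches from about 275 to 1000 mm from the base axis. Payload 8.4 kg.
Tool frame: the origin (TCP) lies at the very end of the fingers, on their centre line; the grasp point (between the pads) lies 19 mm behind it; x points along the fingers, y is the direction in which the jaws open and shut, and the axes are right-handed (so a half turn about x gives the same grasp; the last joint's range is limited). The gripper opens to 85 mm and grips with 20 to 120 N. Pads are 22 mm wide; open, the fingers measure 114 mm over their backs; the gripper's body (76 mm by 85 mm) begins 54 mm behind the grasp point. The pads swing forward as they close: fully open they stand 13 mm farther back than shut.
Start: joints at [-1.324, 0.353, 1.633, -0, 1.155, -0.002], TCP at [153.899, -605.758, 231.281] pointing down, gripper open.
Joint ranges: [-2.63, 2.63], [-0.92, 2.1], [0.06, 2.66], [-1.3, 4.44], [0, 2.69], [-3.02, 3.02]. Speed limits (rad/s): [2.22, 2.22, 2.79, 3.14, 3.14, 3.14].

## Interface

Orientations are given as [roll, pitch, yaw] about the fixed x, y, z axes, in that order (R = Rz(yaw) Ry(pitch) Rx(roll)).
In Python, from rig import r, grab_frame, camera_params, sign_off gives the robot as it stands.
- The arm moves only by the tool drive_tool, never from a script. Its argument "rows" is one flat list of numbers, 7 for each row, row after row: the shift along the tool's x, y, z in mm, then the turn, a rotation vector about the tool's x, y, z in degrees, then the opening in per cent of the stroke, from 0 (shut) to 100 (fully open). In form: [x, y, z, rx, ry, rz, fingers, x, y, z, rx, ry, rz, fingers, ...]. A call has 1 to 10 rows; each row is the pose to reach, as a shift and turn from the pose measured when the call began, along the tool's axes at that moment; what a row does not reach only later rows make up. A row lasts 1/8 s, in which the tool goes at most 62.5 mm and 10.7 degrees, less where a joint would pass 70% of its speed; a pose out of reach is approached as far as the arm can. A call with a gripper value outside its range is refused whole. The fingers move at their own pace and stop on an object; "newtons" is the grip in N (left out, the last holds). Time passes only in rows, so rows that repeat a pose let the fingers close. It gives the time, the measured TCP pose, the force and the opening at its end, in the units of the state.
- r.sense(): the state, without advancing time (a new reading comes with each control period).
- grab_frame(name): name is "scene" or "top" or "wrist"; returns the picture (480x640x3 uint8, red, green, blue); there is no depth.
- camera_params(name): a dict with "vertical_fov" (degrees; the focal length in pixels is half the picture's height over the tangent of half this angle, whatever the lens; pixels are square), "cx", "cy" (the principal point, pixels), "k1" (the pictures are not rectified: a ray, as slopes to the right and down, at radius r is drawn at 1 + k1 r^2 times it, then the intrinsics apply), "pose" (4x4, takes a point from camera to world coordinates); the wrist camera has in their place "tool_from_camera" (4x4, takes a point from camera to tool coordinates, whose origin is the TCP and whose axes are the tool frame's). Camera axes: x right, y down, z forward; pixel columns grow to the right and rows downward; lengths in mm; the calibration is good to about 2 mm. A picture is of the moment at which its call begins: read the wrist's pose just before it. camera_params takes no time and is no camera call.
- sign_off(): hands the job in, once; it reports no verdict.
The state is a dict: "clock": time; "qpos": joint angles; "qvel": joint speeds; "joint_efforts": joint torques, N m; "eef_pos": TCP position; "tcp_rot": TCP orientation; "contact_force": force on the tool from outside, world axes, zero at the start; "wrist_torque": the same for the moment, N m; "opening": opening from 0.0 (shut) to 1.0 (fully open).
Only numpy, scipy, OpenCV 4.12 (cv2) and the standard library are available. Lean on these libraries where they do the work, as an engineer would, in place of code of your own. Each camera call takes 0.05 s, during which the arm holds its last target.

## Task

The amber standard bottle with the black cap has been put back in its bay of the standards dock but stands short of the back stop, and its flag still shows orange. Only touching and pushing with the fingertips, slide the bottle home against the back stop, then flip that bay's flag over its pivot and press it down flat on its rests so that it shows green. Do not lift, carry or tip the bottle, and leave the other bottles, the other two flags and the small things on the bench as they are.

Things in the scene. Friction and masses are not known exactly. Their poses are not given: they have to be found in the camera images.
- bay_amber: Fixed bay (198 x 84 mm, white floor, grey rails) in which the amber bottle stands; one of three equal bays 100 mm apart on one aluminium plate, in any of the three places. Frame: x along the lane from the flag's pivot to the back stop, z up, origin below the pivot on the plate's top, 23 mm above the worktop. Lane floor at z = 4 mm; side rails 22 mm high, inner faces y = +-30 mm, from x = 38 mm on.
- pivot_amber (a point): Middle of the flag's pivot axis (along y), fixed at x = 0, y = 0, z = 42 mm of bay_amber, between two cheeks (y = +-36 to 41 mm, x +-11 mm, up to z = 53 mm). Four rests carry the flag on either side: x = +-22 to 38 mm, y = +-30 to 36 mm, up to z = 39 mm.
- flag_amber (a joint): Angle of that bay's flag, rad: about 0 = level towards the robot, orange face up (start); 1.57 = upright; 3.14 = level over the lane, green face up. Grey panel 78 x 68 x 5 mm, its edge 82 mm from the pivot axis. Hinge stiff (about 0.03 N m): the flag stays where it is left; end stops at 0 and 3.14. A bottle over 8 mm short of home blocks the panel.
- tab_amber (a point): End of the flag's black thumb tab, 30 mm from the pivot axis, turning with the flag. The tab is 22 mm wide, 5 mm thick, square to the panel: upright at 0, pointing into the lane (+x) at 1.57, down at 3.14. Pushing it into the lane raises the panel (by 60 degrees or so); the panel itself is then pushed over.
- amber_bottle: Amber standard bottle with black cap, about 0.17 kg, body 56 mm and cap 37 mm diameter, 109 mm tall; origin at the centre of its foot, z up. Stands loose on the lane floor, 14 to 26 mm short of home; home (touching the stop) its origin is at x = 118 mm of bay_amber. Pushed more than about 35 mm above its foot it may tip.
- stop_amber (a point): Middle of the back stop's rubber face at lane-floor height, at x = 146 mm, z = 4 mm of bay_amber (fixed). The stop is 36 mm high.
- bay_clear: Equal bay with a clear bottle (blue cap) that stands short; not to be touched. Same frame and sizes as bay_amber.
- flag_clear (a joint): Flag of bay_clear, as flag_amber; lies at about 0 (orange up) and stays there.
- clear_bottle: Clear bottle, blue cap, 56 mm diameter, 104 mm tall, in bay_clear, short of the stop; stays. Origin at the centre of its foot.
- bay_done: Equal bay with a clear bottle already docked. Same frame and sizes as bay_amber.
- flag_done (a joint): Flag of bay_done, as flag_amber; already lies at about 3.14 (green up) and stays there.
- done_bottle: Clear bottle, blue cap, 56 mm diameter, 104 mm tall, home in bay_done; stays. Origin at the centre of its foot.
- marker: Blue and white marker pen, 130 x 16 mm, lying on the worktop right of the dock; bystander.
- pen: Blue and white ball pen, 145 x 11 mm, lying on the worktop at the right; bystander.
- vial: Vial with black cap, 24 mm diameter, 51 mm tall, standing right of the dock; bystander.
- vial_blue: Vial with blue cap, 24 mm diameter, 51 mm tall, standing right of the dock; bystander.
- spanner: Small steel spanner, 129 x 17 x 4 mm, lying left of the dock; bystander.

How it is judged:
By the outcome, as a careful person would: the job done as asked, in the order asked, and still so for the second after the job is handed in, with the robot touching nothing.
It also fails if it takes over 48 s, if anything falls off the work surface, if the arm or the gripper's body presses on something with over 40 N, if the wrist force passes 120 N, or if a joint passes its speed limit or range.

## Working session

There is one attempt and no reset: what is moved stays moved. The work goes in short steps, Python scripts to look and compute and a tool call to move; the robot and the scene stay as the last step left them, time stands still between calls to the robot, and variables do not carry over. Pictures are saved under pics/ and viewed, and the job is handed in when it is done.

Besides the shell and the picture viewer there is one more tool, called after "Emit:" in YAML: its name, and indented under it one key for each argument. drive_tool: Moves the arm, as the interface text tells. Its arguments: {"type":"object","properties":{"rows":{"type":"array","items":{"type":"number"}},"newtons":{"type":"number"}},"required":["rows"]}

```bash
ls; mkdir -p pics; python3 - <<'E'
from rig import r, grab_frame, camera_params
import cv2
print(r.sense())
for n in("scene","top"):
    print(n,camera_params(n))
    cv2.imwrite(f"pics/{n}0.png",grab_frame(n)[:,:,::-1])
print(camera_params("wrist"))
E
```

```text
pics
{'clock': 0.0, 'qpos': array([-1.32439992e+00,  3.53645074e-01,  1.63416092e+00,  8.29356872e-06,
        1.15517374e+00, -2.37695346e-03]), 'qvel': array([-0.00044836, -0.00078623,  0.00160231, -0.00082291, -0.00175304,
       -0.00088281]), 'joint_efforts': array([-1.69816376e-04, -6.05251122e+01, -3.42072129e+01,  2.49487914e-05,
        9.47311433e-03,  6.07625417e-07]), 'eef_pos': array([ 153.7832236 , -605.28691606,  230.55213069]), 'tcp_rot': array([-1.57864001,  1.56940923,  1.81172265]), 'contact_force': array([-0.17694044, -0.41467905, -0.78722309]), 'wrist_torque': array([-0.02703589, -0.01034744, -0.04417331]), 'opening': 0.9961760190335045}
scene {'vertical_fov': 44.088145005467, 'cx': 320.7515100685335, 'cy': 245.0755812449921, 'k1': -0.003441756101387168, 'pose': array([[ 4.40706889e-01, -3.72751926e-01,  8.16598702e-01,
        -8.42095910e+02],
       [-8.97650808e-01, -1.82313221e-01,  4.01229258e-01,
        -6.54143483e+02],
       [-6.82238542e-04, -9.09844982e-01, -4.14947760e-01,
         8.24910227e+02],
       [ 0.00000000e+00,  0.00000000e+00,  0.000000
[... 280 characters left out ...]
319e-03, -2.05242724e-02,
         4.83749534e+01],
       [ 1.97704271e-02, -9.41474607e-02, -9.95361937e-01,
         1.63510759e+03],
       [ 0.00000000e+00,  0.00000000e+00,  0.00000000e+00,
         1.00000000e+00]])}
{'vertical_fov': 65.54893054599364, 'cx': 315.88016970039837, 'cy': 240.5966859512486, 'k1': -0.06801885336424873, 'tool_from_camera': array([[-1.71538718e-03, -3.27907359e-01,  9.44708326e-01,
        -1.42313792e+02],
       [ 9.99998471e-01, -2.42228975e-04,  1.73170475e-03,
        -7.03861039e-01],
       [-3.39003002e-04,  9.44709852e-01,  3.27907273e-01,
        -8.54500091e+01],
       [ 0.00000000e+00,  0.00000000e+00,  0.00000000e+00,
         1.00000000e+00]])}
```

View pics/scene0.png

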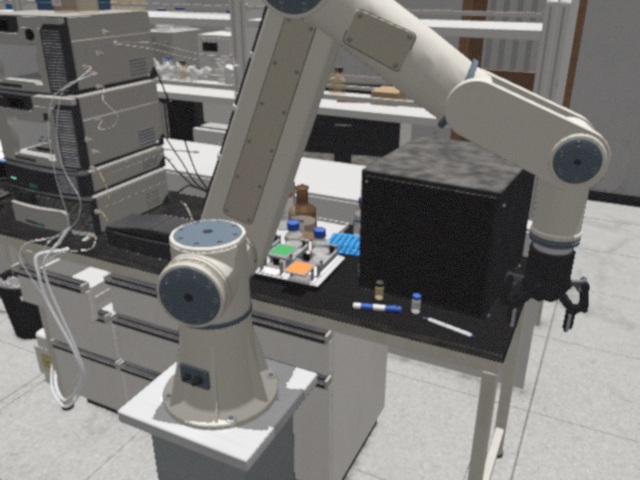

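View pics/top0.png

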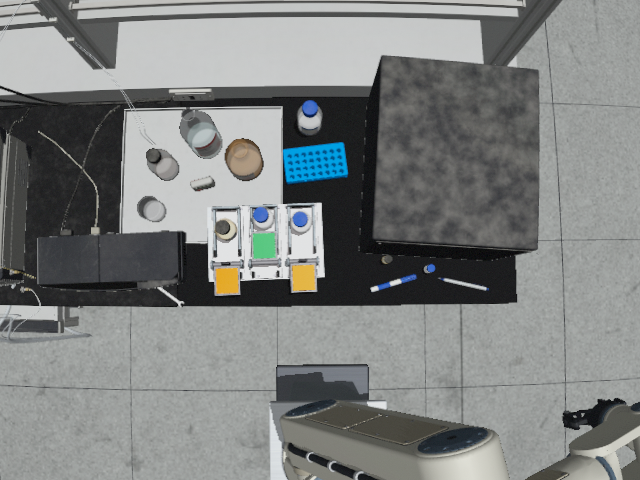

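The top view shows the amber bottle in the left bay, with its cap near (226,229) and its orange flag near (228,281). I'll enlarge that area.

```bash
cat > h.py <<'E'
import numpy as np, cv2
from rig import r, grab_frame, camera_params
from scipy.spatial.transform import Rotation as Rn
def K(c):
    f=240/np.tan(np.radians(c["vertical_fov"]/2)); return f,c["cx"],c["cy"],c["k1"]
def proj(c,T,P):
    P=np.atleast_2d(P); Q=(P-T[:3,3])@T[:3,:3]; s=Q[:,:2]/Q[:,2:]; f,cx,cy,k=K(c)
    s=s*(1+k*(s**2).sum(1,keepdims=True)); return s*f+[cx,cy]
def ray(c,T,uv):
    f,cx,cy,k=K(c); d=(np.array(uv,float)-[cx,cy])/f; s=d.copy()
    for _ in range(30): s=d/(1+k*(s**2).sum())
    v=T[:3,:3]@np.array([*s,1]); return T[:3,3],v/np.linalg.norm(v)
def onz(c,T,uv,z):
    o,v=ray(c,T,uv); return o+v*(z-o[2])/v[2]
def toolT():
    s=r.sense(); T=np.eye(4); T[:3,:3]=Rn.from_euler('xyz',s["tcp_rot"]).as_matrix(); T[:3,3]=s["eef_pos"]; return T
E
python3 - <<'E'
import cv2
im=cv2.imread("pics/top0.png")[190:310,195:335]
cv2.imwrite("pics/top0c.png",cv2.resize(im,None,fx=5,fy=5,interpolation=cv2.INTER_CUBIC))
E
```

```text
(no output)
```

View pics/top0c.png

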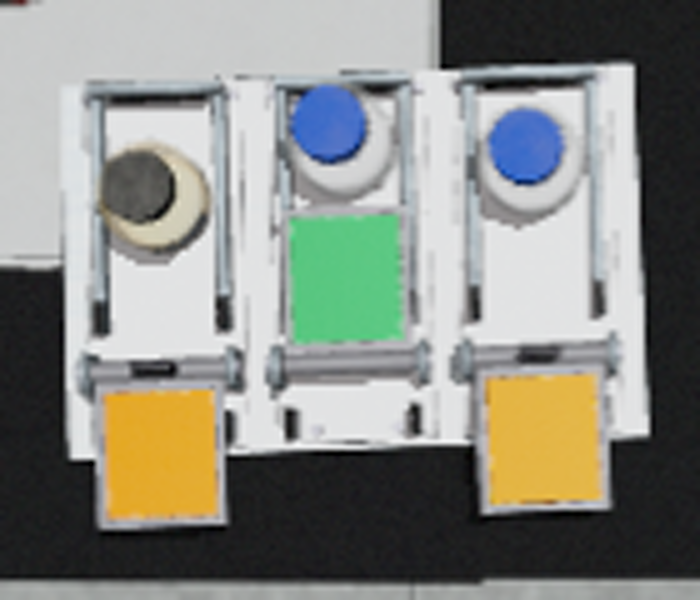

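```bash
cat > fit.py <<'E'
from h import *
from scipy.optimize import least_squares
c=camera_params("top");T=c["pose"]
o=lambda u,v:(u/5+195-.4,v/5+190-.4)
# order left->right = +y..-y ; amber bay y=+100, clear bay -100 (middle bay frame)
obs=[];P=[]
zf=23+42+2.5
for by,pts in((100,[(97,528),(227,522)]),(-100,[(482,515),(610,507)])):
    for (u,v),(x,y) in zip(pts,[(-82,34),(-82,-34)]): obs.append(o(u,v));P.append((x,by+y,zf))
for by,pts in((100,[(88,373),(234,366)]),(-100,[(466,360),(612,351)])):
    for (u,v),y in zip(pts,(38,-38)): obs.append(o(u,v));P.append((0,by+y,70))
# stop/rail inner corners at rail top z~45: far
P=np.array(P,float);obs=np.array(obs)
def W(p,P):
    cc,s=np.cos(p[2]),np.sin(p[2]); return np.c_[p[0]+cc*P[:,0]-s*P[:,1],p[1]+s*P[:,0]+cc*P[:,1],P[:,2]]
f=least_squares(lambda p:(proj(c,T,W(p,P))-obs).ravel(),[450,100,0])
print(f.x,np.round((proj(c,T,W(f.x,P))-obs)*5,1).tolist())
p=f.x; np.save("dock.npy",p)
am=W(p,np.array([[0,100,0.]]))[0]; print("amber bay origin",am)
def bay(uv,z):
    w=onz(c,T,o(*uv),z);d=w[:2]-am[:2];cc,s=np.cos(p[2]),np.sin(p[2]);return w,[cc*d[0]+s*d[1],-s*d[0]+cc*d[1]]
print("cap",bay((138,186),23+4+109)); print("plate",[bay(q,23)[1] for q in((62,85),(635,65),(650,437),(70,460))])
print("shoulder",bay((155,200),23+4+80),"stop top front",bay((155,98),27+36))
im=cv2.imread("pics/top0.png")[190:310,195:335]; im=cv2.resize(im,None,fx=5,fy=5,interpolation=cv2.INTER_CUBIC)
def L(pts,col):
    q=(proj(c,T,W(p,np.array(pts,float)))-[195,190]+.4)*5
    cv2.polylines(im,[np.round(q).astype(int)],False,col,1)
for b in(100,0,-100):
    L([(38,b+30,45),(146,b+30,45)],(0,0,255));L([(38,b-30,45),(146,b-30,45)],(0,0,255))
    L([(146,b-30,63),(146,b+30,63)],(255,0,255))
    L([(-82,b+34,67.5),(-82,b-34,67.5),(-4,b-34,67.5),(-4,b+34,67.5),(-82,b+34,67.5)],(255,0,0))
cv2.imwrite("pics/ov0.png",im)
E
python3 fit.py
```

```text
[5.26660461e+02 1.62025485e+02 3.10033926e-02] [[1.5, 0.2], [1.1, 1.7], [-1.0, -0.7], [1.5, 2.2], [-2.1, -1.5], [-3.6, 0.2], [1.5, -2.8], [1.0, 0.7]]
amber bay origin [523.56061873 261.9774288    0.        ]
cap (array([611.89264019, 263.63499717, 136.        ]), [np.float64(88.34095404171781), np.float64(-1.0813818286530335)])
plate [[np.float64(159.42232007692462), np.float64(55.10726280907639)], [np.float64(158.28376390782384), np.float64(-256.90098146139036)], [np.float64(-43.666581361259276), np.float64(-256.8404227454549)], [np.float64(-44.37117750802781), np.float64(55.34019848306511)]]
shoulder (array([608.08552821, 258.96924939, 107.        ]), [np.float64(84.39104079453949), np.float64(-5.626872927654386)]) stop top front (array([667.5589302 , 265.46602505,  63.        ]), [np.float64(144.03725166656233), np.float64(-0.9768012561879074)])
```

View pics/ov0.png

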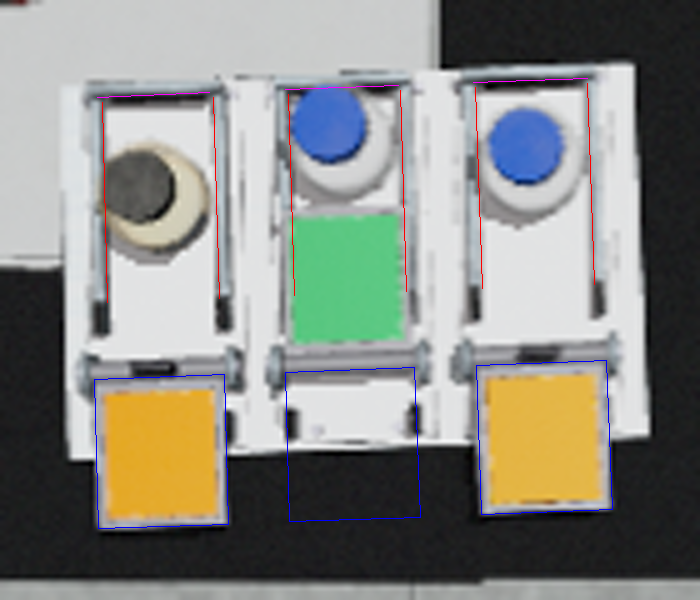

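The fit puts the amber bay origin at about (523.6, 262.0) with yaw 0.031, and the overlay matches the picture. I'll plan the approach and get a closer wrist view.

```bash
cat >> h.py <<'E'
p=np.load("dock.npy")
Rb=Rn.from_euler('z',p[2]).as_matrix(); 
import os
am=np.array([523.56,261.98,23.]) if not os.path.exists("am.npy") else np.load("am.npy")
def b2w(P): return am+Rb@np.array(P,float)
def w2b(P): return Rb.T@(np.array(P,float)-am)
def Rt(tilt):  # tilt deg: fingers point down and forward (+x bay)
    t=np.radians(tilt); x=np.array([np.sin(t),0,-np.cos(t)]); z=np.array([np.cos(t),0,np.sin(t)])
    return Rb@np.c_[x,np.cross(z,x),z]
def move(Pw,R,base=None):
    T=toolT() if base is None else base
    d=T[:3,:3].T@(np.array(Pw)-T[:3,3]); w=np.degrees(Rn.from_matrix(T[:3,:3].T@R).as_rotvec())
    return np.round(d,1).tolist(),np.round(w,2).tolist(), "need rows %.1f %.1f"%(np.linalg.norm(d)/62.5,np.linalg.norm(w)/10.7)
def st():
    s=r.sense(); T=toolT(); print("t",s["clock"],"bay",np.round(w2b(s["eef_pos"]),1),"F",np.round(s["contact_force"],1),"open",round(s["opening"],2),"x",np.round(Rb.T@T[:3,0],3),"y",np.round(Rb.T@T[:3,1],3))
E
python3 - <<'E'
from h import *
st(); print(toolT())
print(move([350,100,300],Rt(0)))
c=camera_params("top");T=c["pose"]
for z in(0,200,300): print(z,[np.round(onz(c,T,q,z)[:2]) for q in((362,250),(536,250),(185,290),(183,232))])
E
```

```text
t 0.1 bay [-396.5 -855.4  207.6] F [-0.1 -0.5 -0.2] open 1.0 x [-0.     0.001 -1.   ] y [ 0.216 -0.976 -0.001]
[[-2.92784356e-04  2.46228174e-01 -9.69211845e-01  1.53794391e+02]
 [ 1.21879923e-03 -9.69211079e-01 -2.46228348e-01 -6.05346723e+02]
 [-9.99999214e-01 -1.25336646e-03 -1.63328683e-05  2.30630499e+02]
 [ 0.00000000e+00  0.00000000e+00  0.00000000e+00  1.00000000e+00]]
([-68.6, -635.4, -363.8], [-167.52, -0.11, 0.01], 'need rows 11.8 15.7')
0 [array([ 562., -100.]), array([ 557., -594.]), array([455., 385.]), array([615., 392.])]
200 [array([546., -82.]), array([ 542., -515.]), array([452., 344.]), array([592., 350.])]
300 [array([538., -73.]), array([ 534., -476.]), array([451., 323.]), array([581., 329.])]
```

Emit:
drive_tool:
  rows: [-68,-635,-364,-107,0,0,0,-68,-635,-364,-107,0,0,0,-68,-635,-364,-107,0,0,0,-68,-635,-364,-107,0,0,0,-68,-635,-364,-107,0,0,0,-68,-635,-364,-107,0,0,0,-68,-635,-364,-107,0,0,0,-68,-635,-364,-107,0,0,0,-68,-635,-364,-107,0,0,0,-68,-635,-364,-107,0,0,0]
  newtons: 20

```text
clock: 1.35
eef_pos: [320.4, -6.1, 289.5]
tcp_rot: [1.806, 1.569, 0.786]
contact_force: [1.7, -0.2, 0.2]
opening: 0.001
```

```bash
python3 - <<'E'
from h import *
st(); print(r.sense()["qpos"]); print(move(b2w([20,-10,227]),Rt(0)))
E
```

```text
t 1.35 bay [-211.4 -261.7  266.5] F [ 1.7 -0.2  0.2] open 0.0 x [ 0.001  0.001 -1.   ] y [0.868 0.496 0.001]
[-2.48189673e-02 -2.28539354e-01  2.12855159e+00  1.08903639e-03
  1.24060145e+00 -5.75642782e-01]
([39.9, 325.7, -103.6], [-60.24, 0.02, -0.08], 'need rows 5.5 5.6')
```

Emit:
drive_tool:
  rows: [40,326,-104,-60,0,0,0,40,326,-104,-60,0,0,0,40,326,-104,-60,0,0,0,40,326,-104,-60,0,0,0,40,326,-104,-60,0,0,0,40,326,-104,-60,0,0,0,40,326,-104,-60,0,0,0]

```text
clock: 2.22
eef_pos: [544.5, 254.6, 248.6]
tcp_rot: [2.047, 1.57, 2.076]
contact_force: [-0.0, -1.2, -1.1]
opening: -0.003
```

```bash
python3 - <<'E'
from h import *
st(); T=toolT(); np.save("Tw1.npy",T)
cv2.imwrite("pics/w1.png",grab_frame("wrist")[:,:,::-1])
E
```

```text
t 2.225 bay [ 20.7  -8.  225.6] F [-0.  -1.2 -1.1] open -0.0 x [-0.     0.001 -1.   ] y [0.002 1.    0.001]
```

View pics/w1.png

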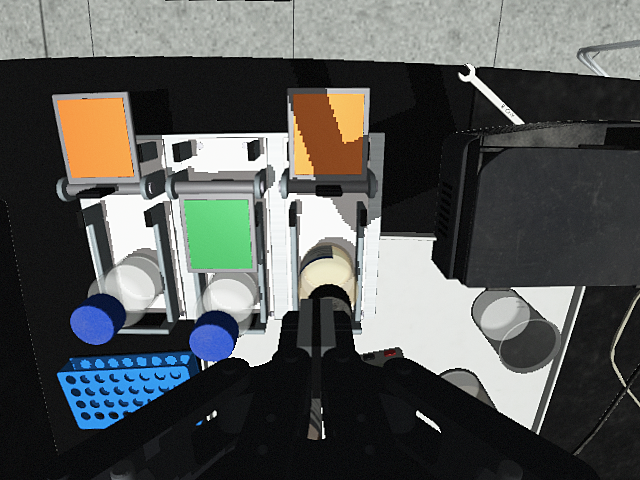

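The wrist view shows the amber flag at (328,133), its pivot at y≈187 and its tab at (328,191). The bottle is at (328,270), partly hidden by the fingers. I'll enlarge it to refine the dock pose.

```bash
cat > ov.py <<'E'
import sys
from h import *
def draw(fn,Tt,crop,s,out,panels=((0,0),),bx=None):
    c=camera_params("wrist");T=Tt@c["tool_from_camera"];x0,y0,x1,y1=crop
    im=cv2.imread(fn)[y0:y1,x0:x1]; im=cv2.resize(im,None,fx=s,fy=s,interpolation=cv2.INTER_CUBIC)
    def L(pts,col):
        q=(proj(c,T,np.array([b2w(a) for a in pts]))-[x0,y0]+.5)*s-.5
        cv2.polylines(im,[np.round(q).astype(int)],False,col,1)
    for b in(0,-100,-200):
        for y in(30,-30): L([(38,b+y,22),(146,b+y,22)],(0,0,255))
        L([(146,b-30,36+4),(146,b+30,36+4)],(255,0,255))
        L([(0,b+41,42),(0,b-41,42)],(0,255,0))
        for sg in ((1,) if b==-100 else (-1,)):
            z=44.5; L([(sg*82,b+34,z),(sg*82,b-34,z),(sg*4,b-34,z),(sg*4,b+34,z),(sg*82,b+34,z)],(255,0,0))
    L([(-44,55,0),(-44,-255,0),(159,-255,0),(159,55,0),(-44,55,0)],(0,200,200))
    if bx is not None:
        a=np.linspace(0,6.3,60)
        L([(bx+28*np.cos(t),28*np.sin(t),4) for t in a],(200,0,0)); L([(bx+28*np.cos(t),28*np.sin(t),60) for t in a],(0,120,0))
        L([(bx+18.5*np.cos(t),18.5*np.sin(t),113) for t in a],(0,0,255))
    cv2.imwrite(out,im)
E
python3 - <<'E'
from ov import *
draw("pics/w1.png",np.load("Tw1.npy"),(40,70,400,340),2.2,"pics/w1o.png",bx=94)
E
```

```text
(no output)
```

View pics/w1o.png

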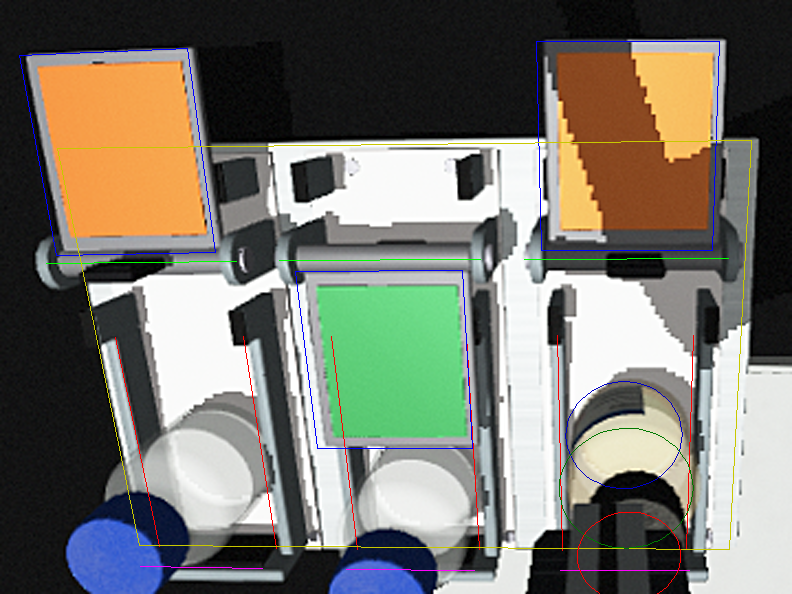

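```bash
python3 - <<'E'
from h import *
from scipy.optimize import least_squares
c=camera_params("wrist");T=np.load("Tw1.npy")@c["tool_from_camera"]
o=lambda u,v:((u+.5)/2.2+40-.5,(v+.5)/2.2+70-.5)
z=44.5
D=[((541,41),(-82,34-68,z)),((726,41),(-82,34,z)),((24,52),(-82,-234,z)),((192,47),(-82,-166,z)),((319,447),(82,-134,z)),((472,444),(82,-66,z)),
 ((568,520),(125,-30,22)),((700,520),(125,30,22)),((561,380),(65,-30,22)),((703,380),(65,30,22))]
obs=np.array([o(*d[0]) for d in D]);P=np.array([d[1] for d in D],float)
P[:,1]*=1
def W(q): 
    R=Rn.from_euler('z',q[2]).as_matrix(); return np.array([q[0],q[1],23])+P@R.T
f=least_squares(lambda q:(proj(c,T,W(q))-obs).ravel(),[523.5,262,.031],loss='soft_l1')
print(f.x,np.round((proj(c,T,W(f.x))-obs)*2.2,1).tolist())
# rows: image sides check
q=f.x
np.save("am.npy",np.array([q[0],q[1],23.])); pp=p.copy();pp[2]=q[2];np.save("dock.npy",pp)
E
python3 - <<'E'
from ov import *
draw("pics/w1.png",np.load("Tw1.npy"),(40,70,400,340),2.2,"pics/w1p.png",bx=94)
E
```

```text
[5.23101172e+02 2.64182236e+02 3.03048489e-02] [[0.7, -1.2], [-0.3, -1.1], [-0.1, 1.1], [0.3, -0.7], [2.9, -0.4], [5.4, 3.0], [-2.8, -9.6], [-8.5, -9.8], [1.7, 11.9], [-7.0, 11.8]]
```

View pics/w1p.png

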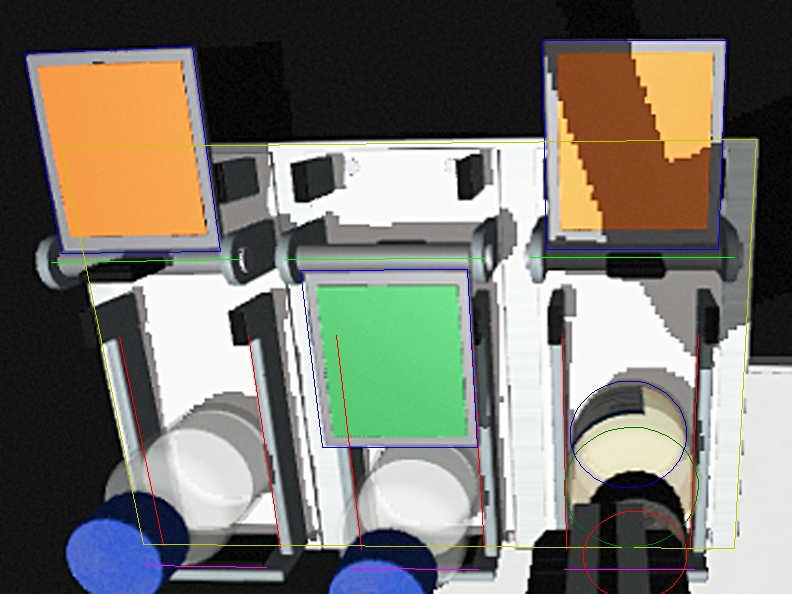

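```bash
python3 - <<'E'
from h import *
st(); T=toolT();c=camera_params("wrist"); print("tcp px",proj(c,T@c["tool_from_camera"],T[:3,3]))
print(move(b2w([46,0,110]),Rt(20)))
print(move(b2w([46,0,24]),Rt(20)))
E
python3 - <<'E'
import cv2
cv2.imwrite("pics/w1f.png",cv2.resize(cv2.imread("pics/w1.png")[250:470,220:430],None,fx=3,fy=2.7))
E
```

```text
t 2.275 bay [ 20.1 -11.4 225.9] F [-0.7  0.1  0.2] open 0.0 x [-0.001  0.    -1.   ] y [0.003 1.    0.   ]
tcp px [[314.44144143 315.80977503]]
([115.8, 11.5, 25.9], [-0.2, -20.05, 0.03], 'need rows 1.9 1.9')
([201.8, 11.5, 26.0], [-0.2, -20.05, 0.03], 'need rows 3.3 1.9')
```

View pics/w1f.png

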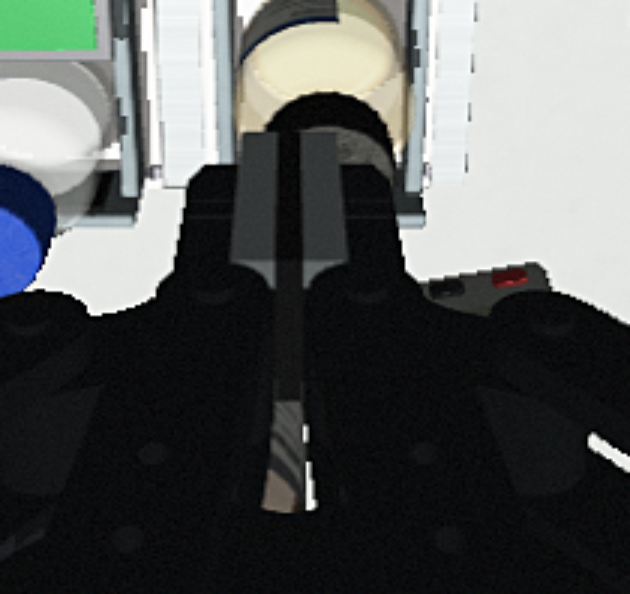

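Emit:
drive_tool:
  rows: [50,11.5,26,0,-20,0,0,100,11.5,26,0,-20,0,0,100,11.5,26,0,-20,0,0,150,11.5,26,0,-20,0,0,180,11.5,26,0,-20,0,0,202,11.5,26,0,-20,0,0,202,11.5,26,0,-20,0,0]

```text
clock: 3.15
eef_pos: [570.2, 264.7, 47.3]
tcp_rot: [-0.006, 1.224, 0.019]
contact_force: [0.8, -0.3, 0.8]
opening: -0.003
```

```bash
python3 - <<'E'
from h import *
st();np.save("Tw2.npy",toolT())
cv2.imwrite("pics/w2.png",grab_frame("wrist")[:,:,::-1])
im=grab_frame("scene")[:,:,::-1];cv2.imwrite("pics/s2.png",cv2.resize(im[150:320,200:400],None,fx=3.5,fy=3.5,interpolation=cv2.INTER_CUBIC))
print(move(b2w([80,0,24]),Rt(20)))
E
```

```text
t 3.15 bay [47.1 -0.9 24.3] F [ 0.8 -0.3  0.8] open -0.0 x [ 0.34  -0.004 -0.94 ] y [ 0.006  1.    -0.002]
([12.8, 0.2, 29.6], [-0.28, 0.04, 0.09], 'need rows 0.5 0.0')
```

View pics/w2.png

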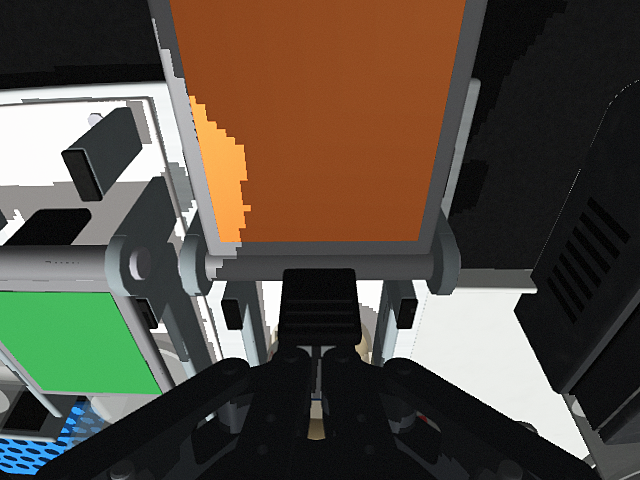

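View pics/s2.png

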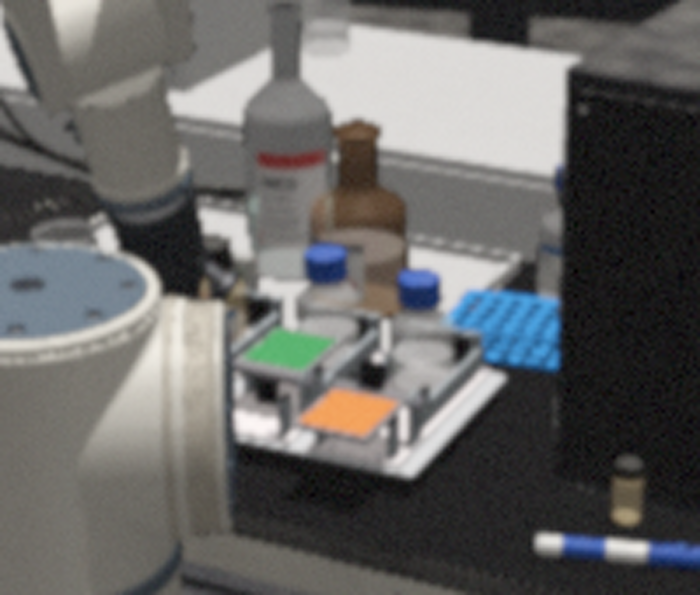

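Wrist view: fingertips are in the lane behind the tab (320,300) and the flag is still level. Now I'll push slowly.

Emit:
drive_tool:
  rows: [1.4,0.5,3.8,0,0,0,0,2.7,0.5,7.5,0,0,0,0,4,0.5,11.3,0,0,0,0,5.4,0.5,15,0,0,0,0,6.8,0.5,18.8,0,0,0,0,8.2,0.5,22.5,0,0,0,0,8.8,0.5,24.4,0,0,0,0,8.8,0.5,24.4,0,0,0,0]

```text
clock: 4.25
eef_pos: [597.0, 266.8, 48.9]
tcp_rot: [0.001, 1.221, 0.026]
contact_force: [0.4, 0.2, 0.5]
opening: 0.0
```

```bash
python3 - <<'E'
from h import *
st()
cv2.imwrite("pics/t3.png",cv2.resize(grab_frame("top")[190:310,195:335,::-1],None,fx=5,fy=5,interpolation=cv2.INTER_CUBIC))
E
```

```text
t 4.25 bay [74.   0.3 25.9] F [0.4 0.2 0.5] open 0.0 x [ 0.343 -0.002 -0.939] y [0.005 1.    0.   ]
```

View pics/t3.png

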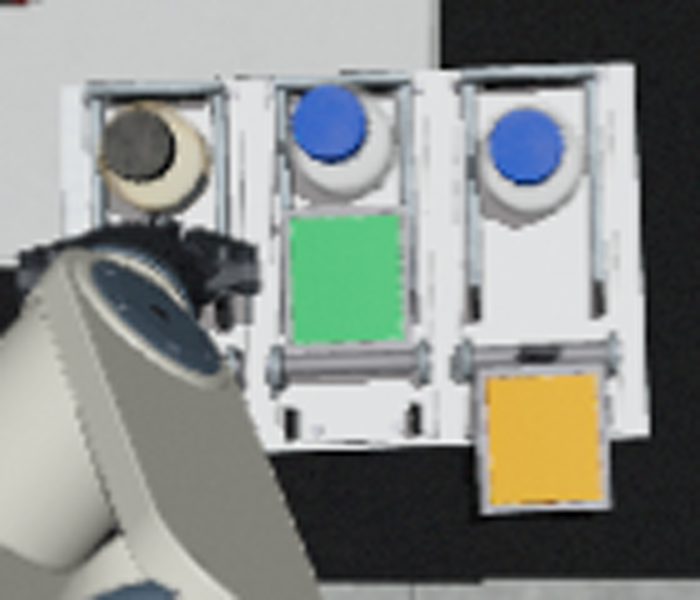

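The top view shows the amber cap now at (138,142) in the crop. That's roughly 5 mm short, so I'll keep pushing slowly.

Emit:
drive_tool:
  rows: [1.5,0,1.5,0,0,0,0,2.8,0,2.8,0,0,0,0,3.5,0,4.7,0,0,0,0,3.8,0,5.6,0,0,0,0,3.8,0,5.6,0,0,0,0]

```text
clock: 4.92
eef_pos: [603.1, 266.8, 47.1]
tcp_rot: [-0.0, 1.222, 0.025]
contact_force: [-4.4, -1.1, 1.9]
opening: -0.001
```

```bash
python3 - <<'E'
from h import *
st()
cv2.imwrite("pics/t4.png",cv2.resize(grab_frame("top")[190:310,195:335,::-1],None,fx=5,fy=5,interpolation=cv2.INTER_CUBIC))
E
```

```text
t 4.925 bay [80.   0.2 24.1] F [-4.4 -1.1  1.9] open -0.0 x [ 0.342 -0.002 -0.94 ] y [ 0.005  1.    -0.   ]
```

View pics/t4.png

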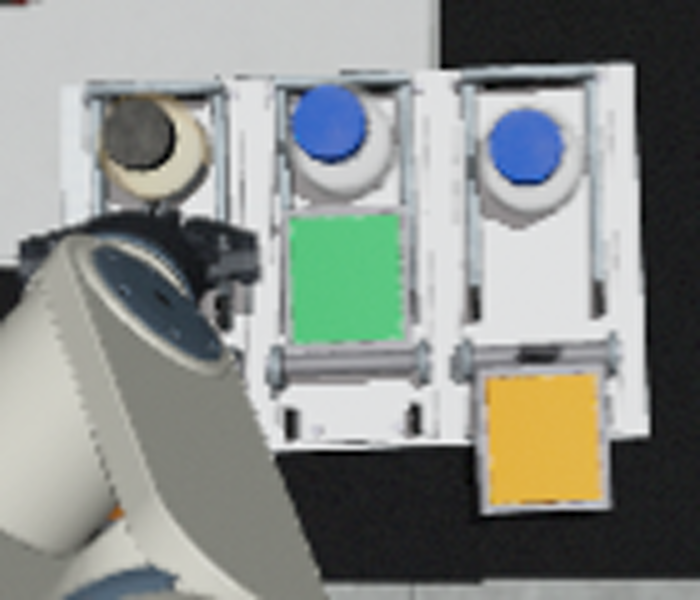

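Emit:
drive_tool:
  rows: [0.5,0,1.4,0,0,0,0,0.9,0,2.5,0,0,0,0,0.9,0,2.5,0,0,0,0]

```text
clock: 5.35
eef_pos: [603.6, 266.5, 46.7]
tcp_rot: [-0.004, 1.225, 0.021]
contact_force: [-16.5, 1.5, 10.8]
opening: -0.003
```

```bash
python3 - <<'E'
from h import *
st()
im=grab_frame("top")[190:310,195:335,::-1]
cv2.imwrite("pics/t5.png",cv2.resize(im[:60,:60],None,fx=10,fy=10,interpolation=cv2.INTER_CUBIC))
print(move(b2w([60,0,26]),Rt(20)),move(b2w([46,0,24]),Rt(20)))
E
```

```text
t 5.35 bay [80.5 -0.2 23.7] F [-16.5   1.5  10.8] open -0.0 x [ 0.339 -0.003 -0.941] y [ 0.006  1.    -0.001]
([-9.2, 0.0, -18.5], [-0.27, -0.17, 0.18], 'need rows 0.3 0.0') ([-12.0, -0.0, -32.3], [-0.27, -0.17, 0.18], 'need rows 0.6 0.0')
```

View pics/t5.png

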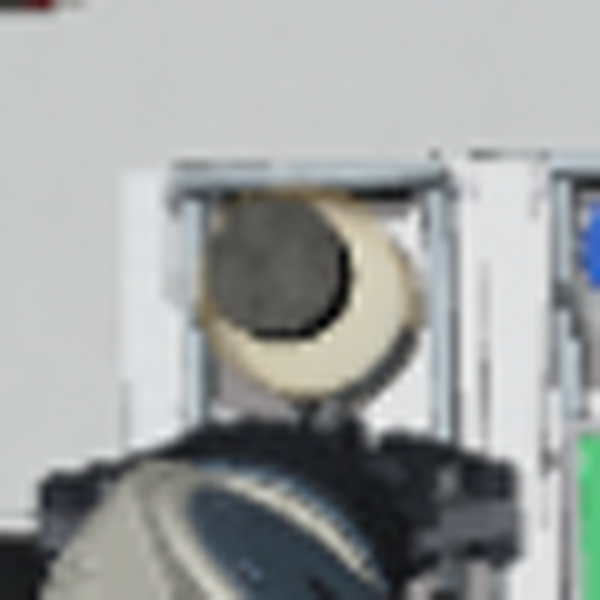

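The push now meets the stop: about 16 N of reaction at TCP x=80.5, as predicted for home. I'll back off and go up behind the tab.

Emit:
drive_tool:
  rows: [-5.1,0,-14.1,0,0,0,0,-11,0,-30,0,0,0,0,-11,0,-30,0,0,0,0,-51,0,-16,0,0,0,0,-91,0,-1,0,0,0,0,-91,0,-1,0,0,0,0]

```text
clock: 6.15
eef_pos: [574.7, 267.3, 136.1]
tcp_rot: [0.007, 1.218, 0.031]
contact_force: [0.6, -0.3, -1.2]
opening: -0.002
```

```bash
python3 - <<'E'
from h import *
st();print(move(b2w([-26,0,105]),Rt(0)),move(b2w([-26,0,58]),Rt(0)))
E
```

```text
t 6.15 bay [ 51.7   1.6 113.1] F [ 0.6 -0.3 -1.2] open -0.0 x [ 0.346  0.    -0.938] y [0.005 1.    0.002]
([-19.2, -2.0, -75.7], [-0.33, 20.21, -0.08], 'need rows 1.3 1.9') ([24.9, -2.1, -92.0], [-0.33, 20.21, -0.08], 'need rows 1.5 1.9')
```

Emit:
drive_tool:
  rows: [-19,-1.5,-40,0,10,0,0,-19,-1.5,-76,0,20,0,0,-19,-1.5,-76,0,20,0,0,0,-1.5,-83,0,20,0,0,25,-1.5,-92,0,20,0,0,25,-1.5,-92,0,20,0,0,25,-1.5,-92,0,20,0,0]

```text
clock: 7.02
eef_pos: [497.8, 264.1, 81.3]
tcp_rot: [0.374, 1.565, 0.399]
contact_force: [0.5, 0.2, 0.5]
opening: -0.003
```

```bash
python3 - <<'E'
from h import *
st();cv2.imwrite("pics/w6.png",grab_frame("wrist")[:,:,::-1])
E
```

```text
t 7.025 bay [-25.3   0.7  58.3] F [0.5 0.2 0.5] open -0.0 x [ 0.006  0.002 -1.   ] y [0.005 1.    0.002]
```

View pics/w6.png

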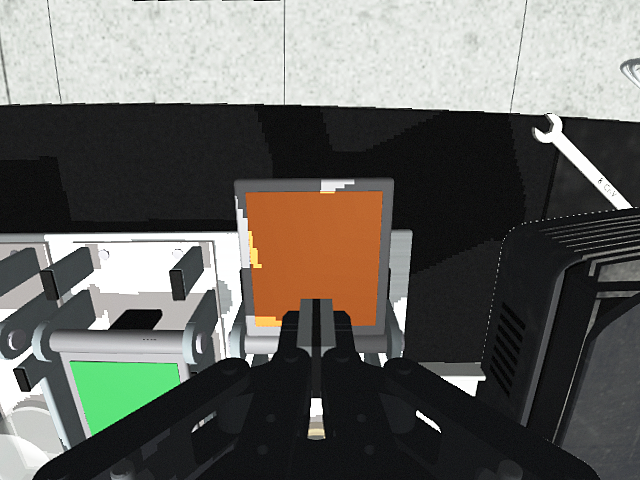

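Emit:
drive_tool:
  rows: [0,-0.7,8,0,0,0,0,0,-0.7,13,0,0,0,0,0,-0.7,18,0,0,0,0,1,-0.7,23,0,0,0,0,2,-0.7,28,0,0,0,0,3,-0.7,32,0,0,0,0,3.3,-0.7,35,0,0,0,0,3.3,-0.7,35,0,0,0,0,3.3,-0.7,35,0,0,0,0]

```text
clock: 8.2
eef_pos: [533.3, 264.5, 78.7]
tcp_rot: [0.404, 1.563, 0.429]
contact_force: [-0.3, 0.2, -0.2]
opening: 0.002
```

```bash
python3 - <<'E'
from h import *
st();np.save("Tw7.npy",toolT());cv2.imwrite("pics/w7.png",grab_frame("wrist")[:,:,::-1])
E
```

```text
t 8.2 bay [10.2  0.  55.7] F [-0.3  0.2 -0.2] open 0.0 x [ 0.007  0.003 -1.   ] y [0.005 1.    0.003]
```

View pics/w7.png

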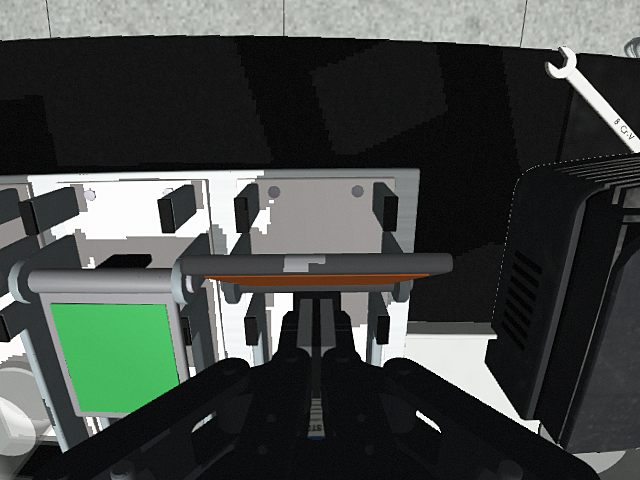

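```bash
python3 - <<'E'
from h import *
c=camera_params("wrist");T=np.load("Tw7.npy")@c["tool_from_camera"]
for a in range(50,85,5):
    t=np.radians(a);d=np.array([-np.cos(t),0,np.sin(t)]);n=np.array([np.sin(t),0,np.cos(t)])
    print(a,[np.round(proj(c,T,b2w(np.array([0,y,42])+82*d+s*2.5*n))[0],0).tolist() for y in(-34,34) for s in(-1,1)])
E
```

```text
50 [[181.0, 194.0], [179.0, 212.0], [444.0, 193.0], [446.0, 210.0]]
55 [[178.0, 220.0], [176.0, 239.0], [447.0, 218.0], [449.0, 237.0]]
60 [[175.0, 247.0], [174.0, 267.0], [450.0, 246.0], [451.0, 266.0]]
65 [[174.0, 276.0], [173.0, 297.0], [452.0, 275.0], [452.0, 295.0]]
70 [[173.0, 305.0], [174.0, 326.0], [452.0, 304.0], [452.0, 325.0]]
75 [[174.0, 335.0], [175.0, 354.0], [452.0, 333.0], [451.0, 353.0]]
80 [[175.0, 362.0], [177.0, 381.0], [451.0, 361.0], [449.0, 380.0]]
```

The panel stands at about 61°. I'll lift out, go back over it and come down behind it.

Emit:
drive_tool:
  rows: [-45,0,0,0,0,0,0,-92,0,0,0,0,0,0,-92,0,0,0,0,0,0,-92,0,-40,0,0,0,0,-92,0,-82,0,0,0,0,-92,0,-82,0,0,0,0,-60,0,-82,0,0,0,0,-35,0,-82,0,0,0,0,-35,0,-82,0,0,0,0]

```text
clock: 9.38
eef_pos: [450.4, 261.7, 111.2]
tcp_rot: [0.285, 1.567, 0.31]
contact_force: [-0.4, 0.3, 0.4]
opening: 0.002
```

```bash
python3 - <<'E'
from h import *
st();np.save("Tw8.npy",toolT());cv2.imwrite("pics/w8.png",grab_frame("wrist")[:,:,::-1])
for q in((-70,0,90),(-14,0,90),(14,0,90),(26,0,83),(35,0,72),(41,0,59),(44,0,45)): print(q,move(b2w(q),Rt(0)))
E
```

```text
t 9.375 bay [-72.8  -0.3  88.2] F [-0.4  0.3  0.4] open 0.0 x [ 0.004  0.001 -1.   ] y [0.005 1.    0.001]
(-70, 0, 90) ([-0.5, -0.1, 2.0], [-0.31, 0.3, -0.11], 'need rows 0.0 0.0')
(-14, 0, 90) ([-0.2, 0.2, 58.0], [-0.31, 0.3, -0.11], 'need rows 0.9 0.0')
(14, 0, 90) ([-0.1, 0.3, 86.0], [-0.31, 0.3, -0.11], 'need rows 1.4 0.0')
(26, 0, 83) ([7.0, 0.4, 98.0], [-0.31, 0.3, -0.11], 'need rows 1.6 0.0')
(35, 0, 72) ([18.1, 0.4, 106.9], [-0.31, 0.3, -0.11], 'need rows 1.7 0.0')
(41, 0, 59) ([31.1, 0.4, 112.9], [-0.31, 0.3, -0.11], 'need rows 1.9 0.0')
(44, 0, 45) ([45.1, 0.4, 115.8], [-0.31, 0.3, -0.11], 'need rows 2.0 0.0')
```

View pics/w8.png

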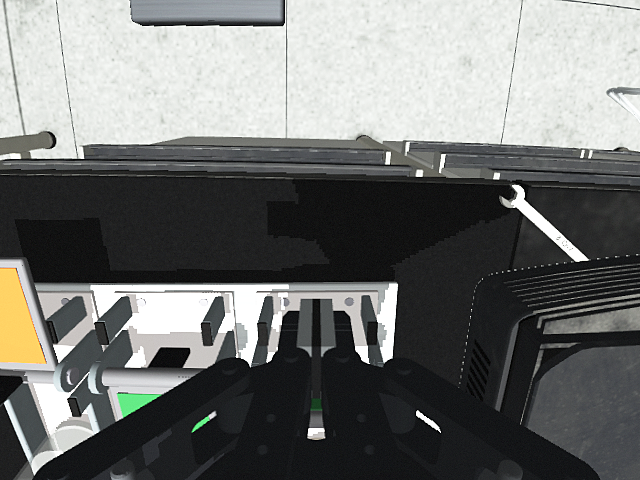

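The fingers are behind the panel. Now I'll push it over.

Emit:
drive_tool:
  rows: [0,0.2,14,0,0,0,0,0,0.2,24,0,0,0,0,0,0.2,33,0,0,0,0,0,0.2,42,0,0,0,0,0,0.2,51,0,0,0,0,0,0.2,60,0,0,0,0,0,0.2,69,0,0,0,0,0,0.2,78,0,0,0,0,0,0.2,86,0,0,0,0,0,0.2,86,0,0,0,0]

```text
clock: 10.68
eef_pos: [537.8, 264.5, 112.9]
tcp_rot: [0.356, 1.565, 0.381]
contact_force: [-0.2, -0.1, 0.1]
opening: -0.002
```

```bash
python3 - <<'E'
from h import *
st();cv2.imwrite("pics/w9.png",grab_frame("wrist")[:,:,::-1])
for q in((26,0,83),(35,0,72),(41,0,59),(44,0,45)): print(q,move(b2w(q),Rt(0)))
E
```

```text
t 10.675 bay [14.7 -0.1 89.9] F [-0.2 -0.1  0.1] open -0.0 x [ 0.006  0.002 -1.   ] y [0.006 1.    0.002]
(26, 0, 83) ([6.9, 0.2, 11.8], [-0.32, 0.31, -0.11], 'need rows 0.2 0.0')
(35, 0, 72) ([18.0, 0.3, 20.7], [-0.32, 0.31, -0.11], 'need rows 0.4 0.0')
(41, 0, 59) ([31.0, 0.3, 26.6], [-0.32, 0.31, -0.11], 'need rows 0.7 0.0')
(44, 0, 45) ([45.0, 0.3, 29.6], [-0.32, 0.31, -0.11], 'need rows 0.9 0.0')
```

View pics/w9.png

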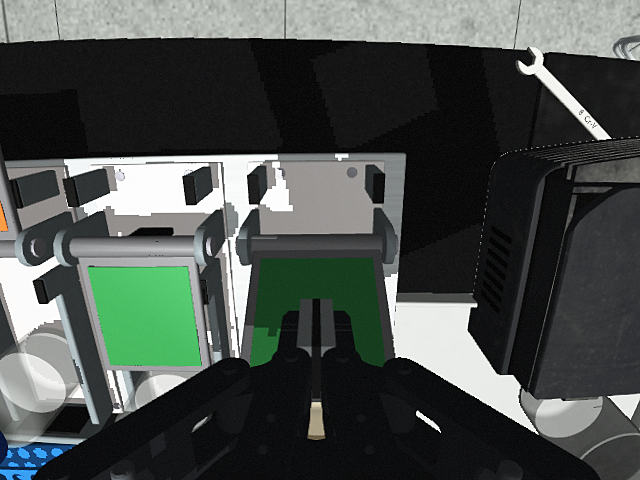

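The panel is past upright and shows green (320,300). I'll follow the arc down.

Emit:
drive_tool:
  rows: [3,0.2,6,0,0,0,0,7,0.2,12,0,0,0,0,12,0.2,16,0,0,0,0,18,0.2,21,0,0,0,0,24,0.2,24,0,0,0,0,31,0.2,27,0,0,0,0,37,0.2,29,0,0,0,0,42,0.2,30,0,0,0,0,44,0.2,30,0,0,0,0,44,0.2,30,0,0,0,0]

```text
clock: 11.98
eef_pos: [567.4, 265.4, 68.9]
tcp_rot: [0.357, 1.565, 0.381]
contact_force: [0.2, -0.5, -0.3]
opening: 0.001
```

```bash
python3 - <<'E'
from h import *
st()
E
```

```text
t 11.975 bay [44.3 -0.1 45.9] F [ 0.2 -0.5 -0.3] open 0.0 x [ 0.005  0.002 -1.   ] y [0.006 1.    0.002]
```

Now I'll press down in small steps and watch the force.

Emit:
drive_tool:
  rows: [1,0,0,0,0,0,0,2,0,0,0,0,0,0,3,0,0,0,0,0,0,3,0,0,0,0,0,0]

```text
clock: 12.48
eef_pos: [567.7, 265.6, 67.3]
tcp_rot: [0.369, 1.565, 0.393]
contact_force: [-4.0, -1.7, 11.9]
opening: -0.0
```

```bash
python3 - <<'E'
from h import *
st()
E
```

```text
t 12.475 bay [44.6  0.  44.3] F [-4.  -1.7 11.9] open -0.0 x [ 0.006  0.002 -1.   ] y [0.006 1.    0.002]
```

Emit:
drive_tool:
  rows: [1.5,0,0,0,0,0,0,2.5,0,0,0,0,0,0,2.5,0,0,0,0,0,0]

```text
clock: 12.85
eef_pos: [567.7, 265.6, 67.1]
tcp_rot: [0.372, 1.564, 0.397]
contact_force: [-7.1, -3.1, 23.2]
opening: -0.001
```

Emit:
drive_tool:
  rows: [-15,0,0,0,0,0,0,-55,0,-10,0,0,0,0,-105,0,-30,0,0,0,0,-160,0,-70,0,0,0,0,-180,0,-110,0,0,0,0,-180,0,-110,0,0,0,0,-180,0,-110,0,0,0,0]

```text
clock: 13.72
eef_pos: [457.0, 262.6, 246.7]
tcp_rot: [0.37, 1.563, 0.395]
contact_force: [-0.3, -1.0, 0.1]
opening: -0.002
```

```bash
python3 - <<'E'
from h import *
st();np.save("Tw10.npy",toolT())
cv2.imwrite("pics/w10.png",grab_frame("wrist")[:,:,::-1])
from ov import draw
draw("pics/w10.png",np.load("Tw10.npy"),(180,150,500,390),2.4,"pics/w10o.png",bx=118)
cv2.imwrite("pics/t10.png",cv2.resize(grab_frame("top")[190:310,195:335,::-1],None,fx=5,fy=5,interpolation=cv2.INTER_CUBIC))
E
```

```text
t 13.725 bay [-66.1   0.4 223.7] F [-0.3 -1.   0.1] open -0.0 x [ 0.007  0.003 -1.   ] y [0.005 1.    0.003]
```

View pics/w10o.png

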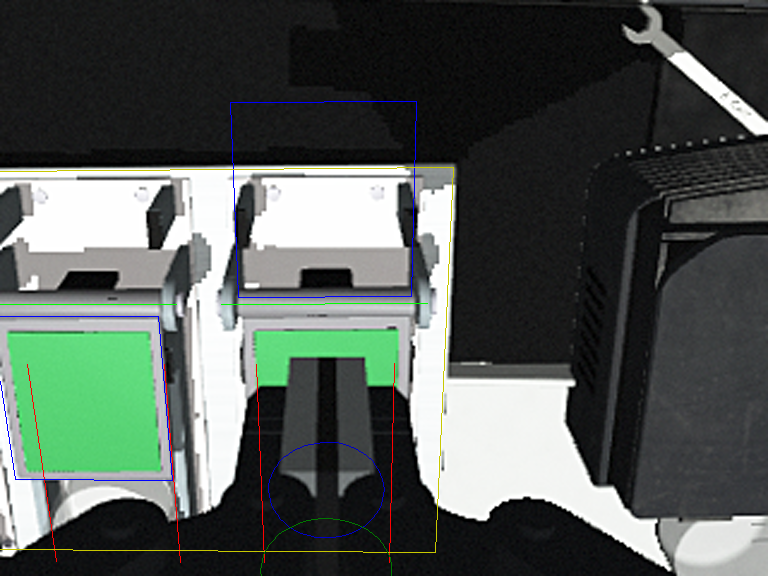

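View pics/t10.png

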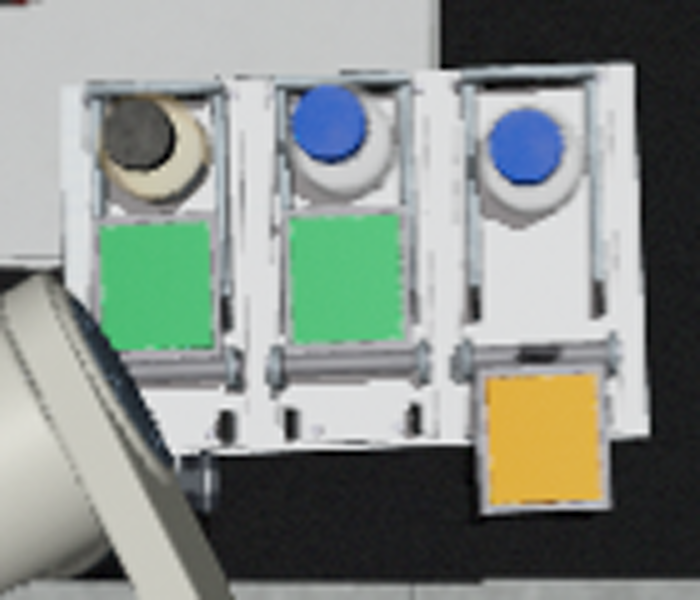

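```bash
python3 - <<'E'
from h import *
from rig import sign_off
st(); print(sign_off())
E
```

```text
t 13.825 bay [-6.600e+01  2.000e-01  2.227e+02] F [-0.3 -0.   0.1] open -0.0 x [ 0.006  0.002 -1.   ] y [0.006 1.    0.002]
the job is handed in; nothing more can be done
None
```

I slid the amber bottle home against its back stop with the shut fingertips, then flipped its flag over and pressed it flat so it shows green. I handed the job in at 13.8 s.

- **Bottle:** it met firm resistance (about 16 N) with the fingertips at x = 80.5 mm of the bay, where I expected them with the bottle home. In the last top view its cap was still where it had been at the stop.
- **Flag:** I raised it by the tab to about 61°, then pushed the panel over. It stopped at level, and a further press to about 23 N moved it only about 0.2 mm. The last top view shows it green and lying like the already docked bay's flag.
- **Everything else:** the other two bottles and flags look unmoved in that view. The spanner still lay left of the dock in the last wrist view. I did not check the pens and vials again, but the arm worked nowhere near them on the bench.
- **Checks that disagreed:** the first top-camera fit of the dock was about 2 mm off sideways from the wrist view, so I used the wrist fit. Even with that fit, the drawn rail lines for the amber bay sit up to about 4 mm off the picture. The flag corners match to about 2 mm or better. No check failed.

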